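Click the ring holder onto the demonstration stand

TASK

Pick up the aluminium ring holder, slide its sleeve down over the stand's upright rod with the ring out over the little dish, and keep pushing gently past the rod's sprung balls until they click out above the sleeve and the sleeve is home on its stop, then let go. The stop is clamped at a different height each time, so feel for it, and never press on the stand with more than 35 N. Leave the dish and everything else on the bench where it is.

Things in the scene. Friction and masses are not known exactly. Their poses are not given: they have to be found in the camera images.
- holder: Loose aluminium ring holder, 0.09 to 0.15 kg, standing on the bench: upright sleeve (tube) 33 mm outside, 21.5 mm bore, 55 mm long, with a flat arm and a level ring at its foot. Origin: centre of the sleeve's lower end; z up the sleeve's axis, x along the arm to the ring. Grip the sleeve's upper part: when home, the rod stands 20 to 44 mm above its top, between the fingers.
- ring_centre (a point): Centre of the holder's ring (68 mm outside, 52 mm inside, 8 mm thick), 75 mm from the sleeve's axis along the holder's x, 4 mm above its lower end.
- stand: Fixed stand: grey base plate 180 x 110 x 14 mm, steel upright rod 20 mm thick. Origin: rod axis at bench height; x from the rod along the plate to the dish, z up. On the rod a stop collar, 33 mm wide: its top, where the sleeve's foot comes to rest, is 58 to 82 mm above the bench (differs between starts, not measured). Its rubber pad yields 1.5 mm at 12 N, then is hard.
- rod_tip (a point): Top of the rod, 157 mm above the bench; the last 9 mm taper from 20 mm to 8 mm diameter.
- ball (a joint): Two sprung balls of 6 mm radius stand 2.3 mm out of the rod on its +x and -x sides, 60.5 mm above the stop. This one: +x side. Value in m: 0 out, 0.0008 to 0.0023 pressed in by the bore. Getting the sleeve over them takes some 5 to 12 N, then 1 to 4 N of drag all along the bore; past the sleeve's top they snap out and the drag vanishes, 1 to 2 mm before the stop.
- ball_back (a joint): The other ball of the pair, on the rod's -x side; same values.
- dish: Loose small white dish, 64 mm across, 36 mm high, on the stand's base plate under the ring's final place. Origin: centre of its underside. To be left alone.
- collar: Plain short aluminium collar, 30 mm across, 16 mm high, no arm. Not needed; leave alone.
- jar: Small glass jar with blue cap, 48 mm across, 75 mm high. Leave alone.
- flask: Glass bottle with blue cap, 80 mm across, 160 mm high, at the back. Leave alone.
- canister: White plastic bottle, 76 mm across, 180 mm high, at the back. Leave alone.
- bowl: Glass bowl, 130 mm across, 50 mm high. Leave alone.
- spatula: Spatula lying on the bench, 170 mm long. Leave alone.
Mind the look-alikes: they are no part of the job. What is shaped like the holder but orange is not meant.

How it is judged:
By the outcome, as a careful person would: the job done as asked, in the order asked, and still so for the second after the job is handed in, with the robot touching nothing.
It also fails if it takes over 61 s, if anything falls off the work surface, if the arm or the gripper's body presses on something with over 40 N, if the wrist force passes 120 N, or if a joint passes its speed limit or range.

ROBOT

A 7-joint arm with a two-finger parallel gripper is mounted at the origin on the work surface. World frame = base frame: x ahead of the robot, y to its left, z up, the work surface at z = 0. Lengths are in m, angles in rad, forces in N, time in s.
With the tool pointing down it reaches from about 0.4 to 0.9 m from the base axis. Payload 5.6 kg.
Tool frame: the origin (TCP) lies on the centre line of the jaws, within the pads' length; the fingertips stand 17 mm ahead of it and the grasp point (between the pads) lies 2 mm behind it (robot.tips_ahead is the distance from the TCP to the fingertips, in m); z points along the fingers, y is the direction in which the jaws open and shut (so a half turn about z gives the same grasp; the last joint's range is limited). The gripper opens to 92 mm and grips with 3 to 60 N. Pads are 20 mm wide; open, the fingers measure 128 mm over their backs; the gripper's body (75 mm by 189 mm) begins 69 mm behind the grasp point.
Start: joints at [-1.184, 0.468, -0.012, 1.603, 0.006, 1.071, -0.056], TCP at [0.271, 0.591, 0.197] pointing down, gripper open.
Joint ranges: [-2.53, 2.53], [-0.31, 2.02], [-1.57, 1.55], [0.28, 2.44], [-1.29, 4.43], [0.15, 1.84], [-2.92, 2.92]. Speed limits (rad/s): [2.57, 2.57, 3.14, 3.14, 3.14, 3.14, 3.14].

INTERFACE

Orientations are given as a unit quaternion [x, y, z, w].
In Python, from workcell import robot, imaging gives the robot as it stands.
- The arm moves only by the tool carry_out, never from a script. Its argument "steps" is a list of rows, each a list of 7 numbers: the shift along the tool's x, y, z in mm, then the turn, a rotation vector about the tool's x, y, z in degrees, then the opening in per cent of the stroke, from 0 (shut) to 100 (fully open). In form: [[x, y, z, ax, ay, az, hand], ...]. A call has 1 to 10 rows; each row shifts and turns the commanded pose from where the row before left it, along the tool's axes as they then stand; what a row does not reach is not made up. A row lasts 1/10 s, in which the tool goes at most 50 mm and 8.59 degrees, less where a joint would pass 70% of its speed; a pose out of reach is approached as far as the arm can. A call with a gripper value outside its range is refused whole. The fingers move at their own pace and stop on an object; "newtons" is the grip in N (left out, the last holds). Time passes only in rows, so rows that do not move let the fingers close. It gives the time, the measured TCP pose, the force and the opening at its end, in the units of the state.
- robot.sense(): the state, without advancing time (a new reading comes with each control period).
- imaging.snapshot(name): name is "side" or "top" or "wrist"; returns the picture (400x640x3 uint8, blue, green, red); there is no depth.
- imaging.camera_params(name): a dict with "fx", "fy", "cx", "cy" (pixels), "world_from_camera" (4x4, takes a point from camera to world coordinates); the wrist camera has in their place "T_tool_cam" (4x4, takes a point from camera to tool coordinates, whose origin is the TCP and whose axes are the flange's). Camera axes: x right, y down, z forward; pixel columns grow to the right and rows downward; lengths in m; the calibration is good to about 2 mm. A picture is of the moment at which its call begins: read the wrist's pose just before it. camera_params takes no time and is no camera call.
- robot.job_done(): hands the job in, once; it reports no verdict.
The state is a dict: "time_s": time; "joints": joint angles; "joint_velocities": joint speeds; "joint_efforts": joint torques, N m; "tool_pos": TCP position; "tcp_rot": TCP orientation; "force": force on the tool from outside, world axes, zero at the start; "ft_torque": the same for the moment, N m; "finger_gap": finger opening in m.
Only numpy, scipy, OpenCV 4.12 (cv2) and the standard library are available. Lean on these libraries where they do the work, as an engineer would, in place of code of your own. Each camera call takes 0.05 s, during which the arm holds its last target.

## Working session

There is one attempt and no reset: what is moved stays moved. The work goes in short steps, Python scripts to look and compute and a tool call to move; the robot and the scene stay as the last step left them, time stands still between calls to the robot, and variables do not carry over. Pictures are saved under pics/ and viewed, and the job is handed in when it is done.

Besides the shell and the picture viewer there is one more tool, called after "Request:" as name(argument=value, ...), one argument or row to a line, values as JSON. carry_out: Moves the arm, as the interface text tells. Its arguments: {"type":"object","properties":{"steps":{"type":"array","items":{"type":"array","items":{"type":"number"}}},"newtons":{"type":"number"}},"required":["steps"]}

```bash
mkdir -p pics; ls; python3 - <<'E'
from workcell import robot, imaging
import cv2, numpy as np
np.set_printoptions(precision=4,suppress=True)
print(robot.sense())
for n in ("side","top","wrist"):
    im=imaging.snapshot(n); cv2.imwrite(f"pics/{n}0.png",im)
    print(n,imaging.camera_params(n))
print(robot.tips_ahead)
E
```

```text
pics
{'time_s': 0.0, 'joints': array([-1.184 ,  0.4684, -0.0116,  1.6036,  0.006 ,  1.0714, -0.0563]), 'joint_velocities': array([ 0.0025, -0.0008, -0.0006, -0.001 , -0.001 , -0.0002,  0.0006]), 'joint_efforts': array([ -0.0001, -52.0573,  -0.0123, -24.3746,  -0.0566,   0.0175,
         0.0002]), 'tool_pos': array([0.2706, 0.5903, 0.1963]), 'tcp_rot': array([ 0.2133,  0.977 , -0.0008, -0.0001]), 'force': array([-0.8924,  0.5348,  0.7225]), 'ft_torque': array([-0.0654, -0.0118,  0.013 ]), 'finger_gap': 0.09193801805849705}
side {'fx': 435.6066962983543, 'fy': 435.6066962983543, 'cx': 315.2269516583993, 'cy': 195.78522754124765, 'world_from_camera': array([[ 0.9762, -0.1138,  0.1847,  0.3783],
       [-0.2166, -0.5558,  0.8026, -0.8863],
       [ 0.0113, -0.8235, -0.5672,  0.7095],
       [ 0.    ,  0.    ,  0.    ,  1.    ]])}
top {'fx': 428.7291662404651, 'fy': 428.7291662404651, 'cx': 322.30000442718034, 'cy': 204.2655033708759, 'world_from_camera': array([[ 0.1297, -0.9697,  0.2069,  0.3721],
       [-0.9915, -0.1264,  0.0294, -0.0276],
       [-0.0023, -0.209 , -0.9779,  1.1498],
       [ 0.    ,  0.    ,  0.    ,  1.    ]])}
wrist {'fx': 278.4821526071524, 'fy': 278.4821526071524, 'cx': 317.5633241538517, 'cy': 200.36995935156966, 'T_tool_cam': array([[ 0.0002, -0.9575, -0.2885,  0.083 ],
       [ 1.    , -0.0002,  0.0012, -0.0006],
       [-0.0012, -0.2885,  0.9575, -0.1878],
       [ 0.    ,  0.    ,  0.    ,  1.    ]])}
0.017
```

View pics/side0.png

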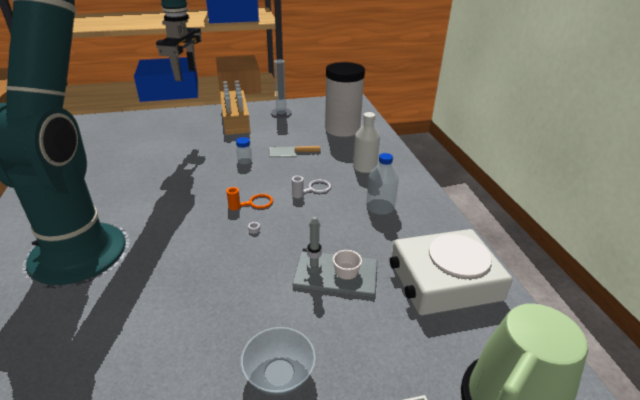

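View pics/top0.png

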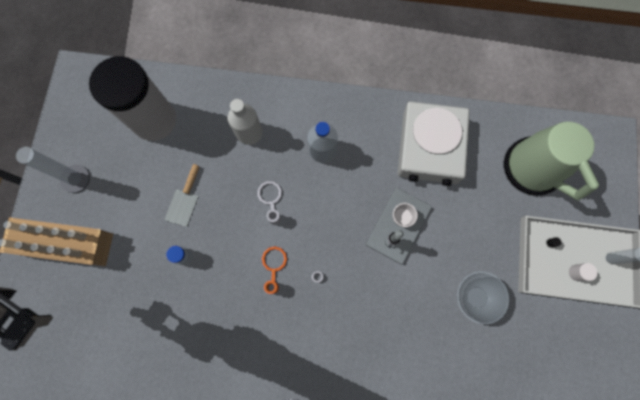

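View pics/wrist0.png

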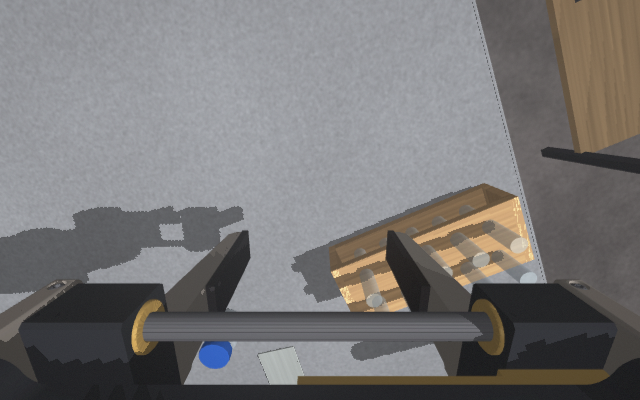

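Side view: the holder's sleeve is at about (297,187) with its ring at (319,187), and the orange look-alike is at (233,200). The rod is at (315,240) and the dish at (347,264). Top view: sleeve (273,215), ring (269,193), rod (394,238), dish (405,214). Next I'll zoom in.

```bash
python3 - <<'E'
import cv2, numpy as np
s=cv2.imread("pics/side0.png"); t=cv2.imread("pics/top0.png")
def crop(im,x0,y0,w,h,k): return cv2.resize(im[y0:y0+h,x0:x0+w],None,fx=k,fy=k,interpolation=cv2.INTER_CUBIC)
a=crop(t,245,170,60,60,6); b=crop(t,360,185,80,80,5)
a=cv2.copyMakeBorder(a,0,40,0,0,cv2.BORDER_CONSTANT); cv2.imwrite("pics/topz.png",np.hstack([a,b]))
a=crop(s,280,165,60,50,6); b=crop(s,290,205,90,100,4)
a=cv2.copyMakeBorder(a,0,100,0,0,cv2.BORDER_CONSTANT); cv2.imwrite("pics/sidez.png",np.hstack([a,b]))
E
```

```text
(no output)
```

View pics/topz.png

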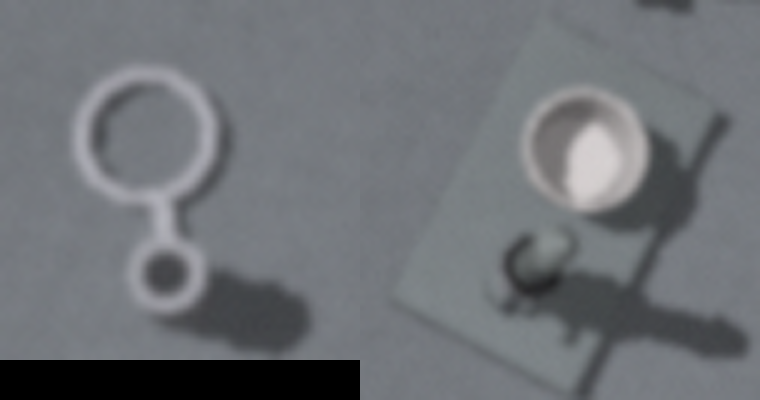

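View pics/sidez.png

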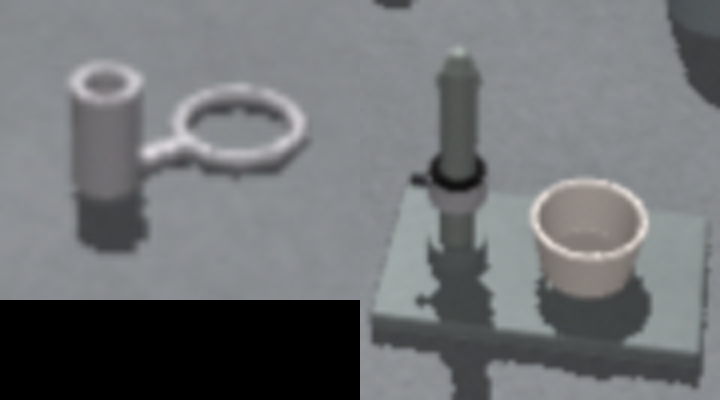

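```bash
cat > h.py <<'E'
import numpy as np, cv2
from scipy.optimize import least_squares
from workcell import robot, imaging
np.set_printoptions(precision=4,suppress=True)
C={n:imaging.camera_params(n) for n in("side","top")}
def ray(p,c,T=None):
    c=C[c] if isinstance(c,str) else c
    T=c["world_from_camera"] if T is None else T
    d=T[:3,:3]@np.array([(p[0]-c["cx"])/c["fx"],(p[1]-c["cy"])/c["fy"],1]); return T[:3,3],d/np.linalg.norm(d)
def plane(p,c,z,T=None):
    o,d=ray(p,c,T); return o+d*(z-o[2])/d[2]
def tri(rs):
    A=sum(np.eye(3)-np.outer(d,d) for o,d in rs); b=sum((np.eye(3)-np.outer(d,d))@o for o,d in rs)
    x=np.linalg.solve(A,b); return x,[np.linalg.norm(np.cross(x-o,d))*1e3 for o,d in rs]
def proj(P,c,T=None):
    c=C[c] if isinstance(c,str) else c
    T=c["world_from_camera"] if T is None else T
    q=np.linalg.inv(T)@np.append(P,1); return np.array([c["fx"]*q[0]/q[2]+c["cx"],c["fy"]*q[1]/q[2]+c["cy"]])
E
python3 - <<'E'
from h import *
def z(p,k,o): return ((p[0]+.5)/k-.5+o[0],(p[1]+.5)/k-.5+o[1])
T=lambda x,y:z((x,y),6,(245,170)); U=lambda x,y:z((x-360,y),5,(360,185))
S=lambda x,y:z((x,y),6,(280,165)); V=lambda x,y:z((x-360,y),4,(290,205))
print("sleeve top",plane(T(166,273),"top",.055),plane(S(106,83),"side",.055),tri([ray(T(166,273),"top"),ray(S(106,83),"side")]))
print("ring",plane(T(147,135),"top",.008),plane(S(240,124),"side",.008))
print("dish rim",plane(U(586,150),"top",.05),plane(V(590,218),"side",.05))
print("tip",plane(U(557,243),"top",.157),plane(V(458,50),"side",.157))
for n,pt,ps in(("tl",(545,17),(408,187)),("bl",(398,298),(372,318)),("br",(578,392),(700,354)),("tr",(724,110),(705,216))):
  print(n,plane(U(*pt),"top",.014),plane(V(*ps),"side",.014))
print("collar top z=.07 side", plane(V(458,172),"side",.07))
E
```

```text
sleeve top [0.5585 0.1305 0.055 ] [0.5606 0.134  0.055 ] (array([0.559 , 0.1301, 0.0574]), [np.float64(0.874035268713007), np.float64(0.8740352687132278)])
ring [0.6288 0.1558 0.008 ] [0.6311 0.1572 0.008 ]
dish rim [ 0.6053 -0.2116  0.05  ] [ 0.6086 -0.2077  0.05  ]
tip [ 0.5369 -0.1842  0.157 ] [ 0.5389 -0.1806  0.157 ]
tl [ 0.6837 -0.1887  0.014 ] [ 0.5227 -0.1227  0.014 ]
bl [ 0.5204 -0.1258  0.014 ] [ 0.4833 -0.2226  0.014 ]
br [ 0.4833 -0.225   0.014 ] [ 0.6495 -0.2843  0.014 ]
tr [ 0.6446 -0.2896  0.014 ] [ 0.6874 -0.1828  0.014 ]
collar top z=.07 side [ 0.5404 -0.1777  0.07  ]
```

Request:
carry_out(
  steps=[
    [-38, -25, -2, 0, 0, 0, 100],
    [-38, -25, -2, 0, 0, 0, 100],
    [-38, -25, -2, 0, 0, 0, 100],
    [-38, -25, -2, 0, 0, 0, 100],
    [-38, -25, -2, 0, 0, 0, 100],
    [-38, -25, -2, 0, 0, 0, 100],
    [-38, -25, -2, 0, 0, 0, 100],
    [-38, -25, -2, 0, 0, 0, 100],
    [-38, -25, 0, 0, 0, 0, 100],
    [-38, -25, 0, 0, 0, 0, 100],
  ],
)

```text
time_s: 1.15
tool_pos: [0.5128, 0.2035, 0.2133]
tcp_rot: [0.213, 0.977, 0.0, 0.0]
force: [0.9, -0.8, -0.3]
finger_gap: 0.092
```

Request:
carry_out(
  steps=[
    [0, 0, 0, 0, 0, 7.6, 100],
    [0, 0, 0, 0, 0, 7.6, 100],
    [0, 0, 0, 0, 0, 7.6, 100],
    [0, 0, 0, 0, 0, 7.6, 100],
    [0, 0, 0, 0, 0, 7.6, 100],
    [0, 0, 0, 0, 0, 7.6, 100],
    [0, 0, 0, 0, 0, 0, 100],
  ],
)

```text
time_s: 1.85
tool_pos: [0.5119, 0.2052, 0.213]
tcp_rot: [0.575, 0.818, -0.0, -0.0]
force: [-0.1, 0.4, -0.0]
finger_gap: 0.0921
```

```bash
cat >> h.py <<'E'
from scipy.spatial.transform import Rotation as R
def toolT(s):
    T=np.eye(4); T[:3,:3]=R.from_quat(s["tcp_rot"]).as_matrix(); T[:3,3]=s["tool_pos"]; return T
def yaw(s):
    m=toolT(s)[:3,:3]; return np.degrees(np.arctan2(m[1,1],m[0,1]))
def delta(target,s):  # world xyz -> tool mm
    return toolT(s)[:3,:3].T@(np.array(target)-s["tool_pos"])*1e3
def wrist(tag):
    s=robot.sense(); im=imaging.snapshot("wrist"); cv2.imwrite(f"pics/{tag}.png",im)
    c=imaging.camera_params("wrist"); return s,im,c,toolT(s)@c["T_tool_cam"]
E
python3 - <<'E'
from h import *
s,im,c,T=wrist("w1"); print(s["time_s"],s["tool_pos"],s["tcp_rot"],yaw(s),s["force"],s["joints"])
print(delta([.559,.131,.197],s)); print(proj([.559,.131,.055],c,T),proj([.63,.156,.008],c,T))
E
```

```text
1.85 [0.5119 0.2052 0.213 ] [ 0.5753  0.8179 -0.0002 -0.    ] 19.756141898986517 [-0.1296  0.3855 -0.0468] [-0.6869  0.2849  0.2962  1.8467 -0.0959  1.0243 -0.0072]
[-85.7528  19.201   15.9908]
[332.4079 245.3507] [380.1867 231.9889]
```

View pics/w1.png

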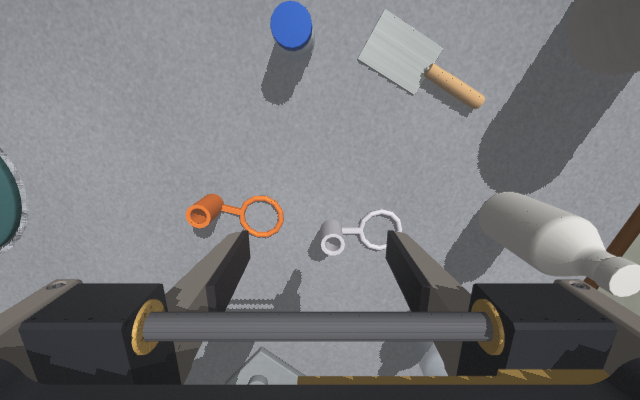

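Sleeve top found at (333,244) and ring at (380,230), each within about 1 px of the triangulated prediction, and the yaw matches.

Request:
carry_out(
  steps=[
    [-30, 7, 10, 0, 0, 0, 100],
    [-30, 6, 20, 0, 0, 0, 100],
    [-25, 6, 20, 0, 0, 0, 100],
    [0, 0, 20, 0, 0, 0, 100],
    [0, 0, 10, 0, 0, 0, 100],
    [0, 0, 0, 0, 0, 0, 100],
  ],
)

```text
time_s: 2.5
tool_pos: [0.5575, 0.1319, 0.1318]
tcp_rot: [0.574, 0.819, -0.001, -0.001]
force: [0.1, 0.1, 0.2]
finger_gap: 0.0918
```

```bash
python3 - <<'E'
from h import *
s,im,c,T=wrist("w2"); print(s["time_s"],s["tool_pos"],s["tcp_rot"],yaw(s),s["force"])
print(delta([.559,.131,.045],s)); print(proj([.559,.131,.055],c,T),proj([.63,.156,.008],c,T))
E
```

```text
2.5 [0.5575 0.1319 0.1318] [ 0.5743  0.8186 -0.0012 -0.0011] 19.899502271898687 [0.0822 0.1173 0.2037]
[-1.4064  1.3928 86.7505]
[319.9655 204.3166] [384.745 192.701]
```

View pics/w2.png

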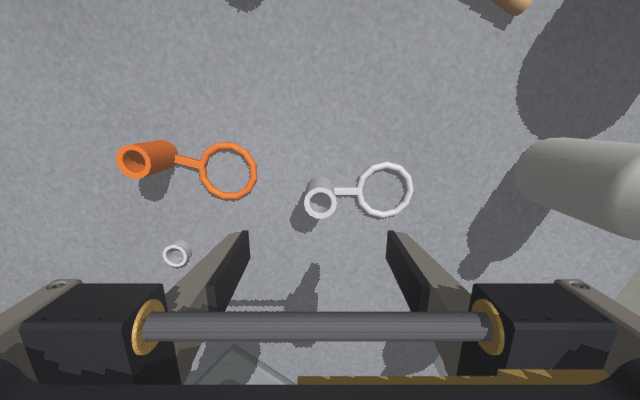

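```bash
python3 - <<'E'
from h import *
im=cv2.imread("pics/w2.png"); c=imaging.camera_params("wrist"); s=robot.sense(); T=toolT(s)@c["T_tool_cam"]
x0,y0=290,165
cv2.imwrite("pics/w2z.png",cv2.resize(im[y0:y0+65,x0:x0+130],None,fx=6,fy=6,interpolation=cv2.INTER_NEAREST))
hsv=cv2.cvtColor(im,cv2.COLOR_BGR2HSV)
m=((hsv[...,2]>195)&(hsv[...,1]<60)).astype(np.uint8)*255
m[:150]=0;m[235:]=0;m[:,:295]=0;m[:,430:]=0
cs,h=cv2.findContours(m,cv2.RETR_CCOMP,cv2.CHAIN_APPROX_NONE)
for k,q in enumerate(cs):
    if len(q)>20:
        e=cv2.fitEllipse(q); print(h[0][k][3]>=0,len(q),e, plane(e[0],c,.055,T),plane(e[0],c,.008,T))
E
```

```text
False 87 ((319.97515869140625, 202.66513061523438), (29.693113327026367, 31.333576202392578), 86.6487808227539) [0.5595 0.1328 0.055 ] [0.5648 0.1192 0.008 ]
True 65 ((320.2253723144531, 202.06878662109375), (22.062801361083984, 24.030065536499023), 101.64466857910156) [0.5595 0.1334 0.055 ] [0.5648 0.12   0.008 ]
False 197 ((379.9748840332031, 188.87481689453125), (49.99907302856445, 72.0433578491211), 85.21546936035156) [0.6101 0.1662 0.055 ] [0.6244 0.1586 0.008 ]
True 132 ((385.2756652832031, 188.6741485595703), (44.733951568603516, 48.82720184326172), 66.90441131591797) [0.6149 0.1682 0.055 ] [0.6301 0.1609 0.008 ]
```

View pics/w2z.png

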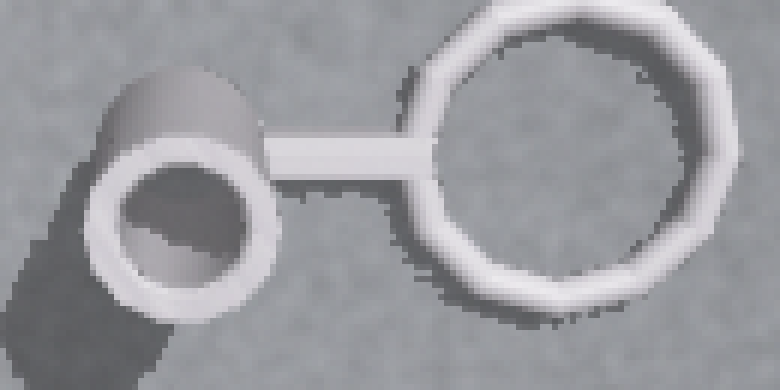

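Request:
carry_out(
  steps=[
    [0, 2, 25, 0, 0, 0, 100],
    [0, 0, 25, 0, 0, 0, 100],
    [0, 0, 20, 0, 0, 0, 100],
    [0, 0, 14, 0, 0, 0, 100],
    [0, 0, 7, 0, 0, 0, 100],
    [0, 0, 0, 0, 0, 0, 100],
    [0, 0, 0, 0, 0, 0, 100],
  ],
)

```text
time_s: 3.25
tool_pos: [0.5614, 0.1326, 0.0431]
tcp_rot: [0.575, 0.818, 0.001, 0.0]
force: [1.1, -0.1, 0.0]
finger_gap: 0.0918
```

```bash
python3 - <<'E'
from h import *
s,im,c,T=wrist("w3"); print(s["time_s"],s["tool_pos"],s["tcp_rot"],yaw(s),s["force"])
E
```

```text
3.25 [0.5614 0.1326 0.0431] [0.5751 0.8181 0.0006 0.0004] 19.787124871358145 [ 1.1451 -0.1371  0.0045]
```

View pics/w3.png

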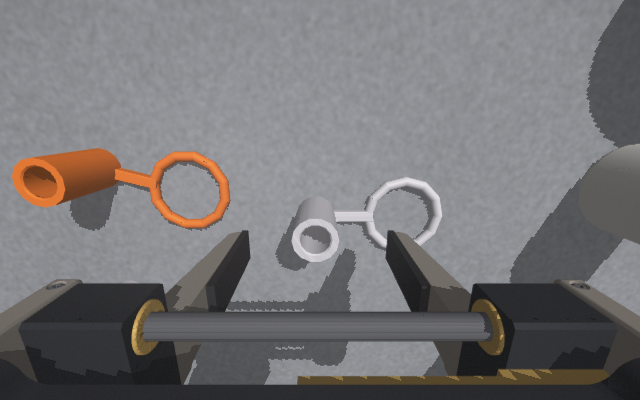

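```bash
python3 - <<'E'
from h import *
im=cv2.imread("pics/w3.png"); c=imaging.camera_params("wrist"); s=robot.sense(); T=toolT(s)@c["T_tool_cam"]
for d in(-.002,-.012,-.0139,.017): print(d,proj([0,0,d],c,c["T_tool_cam"]),proj([0,.046,d],c,c["T_tool_cam"]))
hsv=cv2.cvtColor(im,cv2.COLOR_BGR2HSV)
m=((hsv[...,2]>195)&(hsv[...,1]<60)).astype(np.uint8)*255
m[:205]=0;m[270:]=0;m[:,:285]=0;m[:,345:]=0
cs,h=cv2.findContours(m,cv2.RETR_CCOMP,cv2.CHAIN_APPROX_NONE)
for k,q in enumerate(cs):
    if len(q)>20:
        e=cv2.fitEllipse(q); P=plane(e[0],c,.055,T); print(h[0][k][3]>=0,len(q),e,P ,delta([P[0],P[1],.043],s))
E
```

```text
-0.002 [319.0501 235.2538] [382.5884 235.2483]
-0.012 [319.1323 241.1682] [385.8393 241.1616]
-0.0139 [319.1489 242.3592] [386.4939 242.3524]
0.017 [318.9136 225.4366] [377.1921 225.4327]
False 124 ((314.92431640625, 239.90914916992188), (42.117313385009766, 45.62353515625), 90.06025695800781) [0.5585 0.1324 0.055 ] [ 0.8384 -2.9242  0.2363]
True 93 ((315.3603820800781, 238.97998046875), (30.088542938232422, 34.40243911743164), 99.91614532470703) [0.5585 0.1332 0.055 ] [ 1.536  -2.6221  0.2368]
False 34 ((339.5434875488281, 215.84869384765625), (9.540250778198242, 10.798924446105957), 111.99388885498047) [0.5681 0.1546 0.055 ] [18.4414 13.6494  0.2674]
```

Request:
carry_out(
  steps=[
    [1, -3, 2, 0, 0, 0, 100],
    [0, 0, 0, 0, 0, 0, 50],
    [0, 0, 0, 0, 0, 0, 0],
    [0, 0, 0, 0, 0, 0, 0],
    [0, 0, 0, 0, 0, 0, 0],
    [0, 0, 0, 0, 0, 0, 0],
    [0, 0, 0, 0, 0, 0, 0],
    [0, 0, 0, 0, 0, 0, 0],
    [0, 0, 0, 0, 0, 0, 0],
  ],
  newtons=45,
)

```text
time_s: 4.2
tool_pos: [0.5575, 0.1323, 0.0402]
tcp_rot: [0.575, 0.818, -0.0, -0.0]
force: [0.2, -0.2, 0.0]
finger_gap: 0.0301
```

```bash
python3 - <<'E'
from h import *
s,im,c,T=wrist("w4"); print(s["time_s"],s["tool_pos"],s["tcp_rot"],yaw(s),s["force"],s["ft_torque"],s["finger_gap"])
E
```

```text
4.2 [0.5575 0.1323 0.0402] [ 0.5752  0.818  -0.     -0.    ] 19.769065123081734 [ 0.1757 -0.1529  0.0228] [-0.0512  0.0219  0.0207] 0.030112805316520937
```

View pics/w4.png

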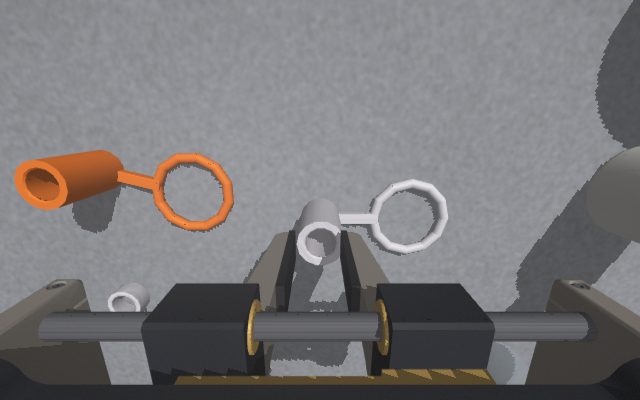

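Request:
carry_out(
  steps=[
    [0, 0, -3, 0, 0, 0, 0],
    [0, 0, -12, 0, 0, 0, 0],
    [0, 0, -20, 0, 0, 0, 0],
    [0, 0, -10, 0, 0, 0, 0],
    [0, 0, 0, 0, 0, 0, 0],
    [0, 0, 0, 0, 0, 0, 0],
  ],
)

```text
time_s: 4.85
tool_pos: [0.5574, 0.1324, 0.0854]
tcp_rot: [0.575, 0.818, 0.0, 0.0]
force: [-0.2, -0.1, 0.2]
finger_gap: 0.0003
```

```bash
python3 - <<'E'
from h import *
s,im,c,T=wrist("w5"); print(s["time_s"],s["tool_pos"],s["tcp_rot"],yaw(s),s["force"],s["ft_torque"],s["finger_gap"])
cv2.imwrite("pics/s5.png",imaging.snapshot("side")[120:300,200:420].repeat(3,0).repeat(3,1))
E
```

```text
4.85 [0.5574 0.1324 0.0854] [0.5752 0.818  0.0003 0.0001] 19.77727970651053 [-0.1957 -0.0849  0.1921] [-0.0321  0.0253  0.0175] 0.00034677087701490833
```

View pics/w5.png

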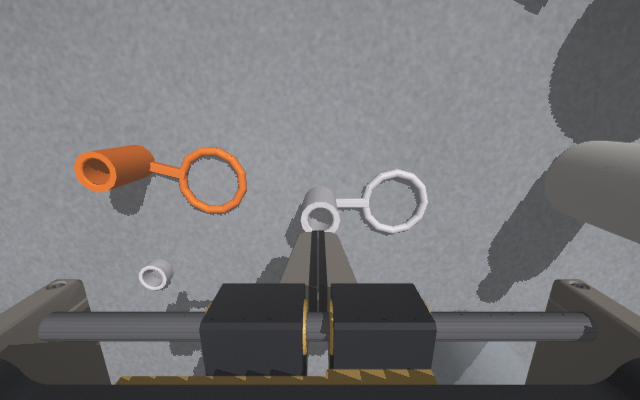

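View pics/s5.png

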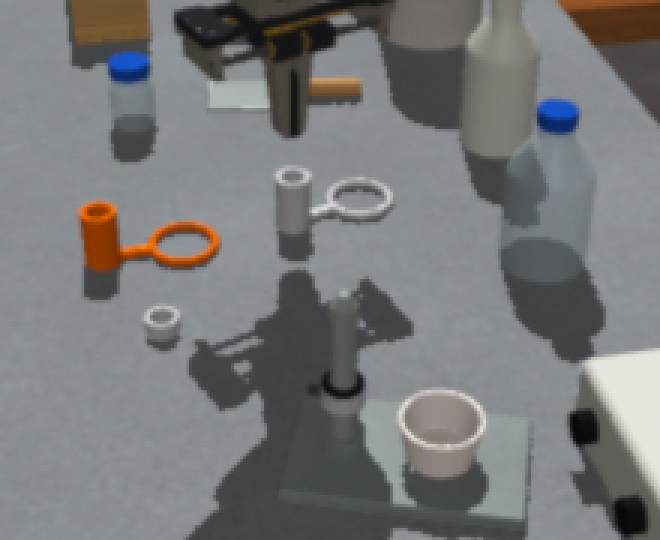

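```bash
python3 - <<'E'
from h import *
c=imaging.camera_params("wrist"); s=robot.sense()
for x in(-.01,0,.01):
  for z in(.0,.017): print(x,z,proj([x,0,z],c,c["T_tool_cam"]))
p=s["tool_pos"]
for dz in(.0,-.017): print("side",proj(p+[0,0,dz],"side"),"top",proj(p+[0,0,dz],"top"))
cv2.imwrite("pics/t5.png",cv2.resize(imaging.snapshot("top")[130:290,180:400],None,fx=3.5,fy=3.5,interpolation=2))
E
```

```text
-0.01 0.0 [319.0129 246.5914]
-0.01 0.017 [318.895 237.092]
0 0.0 [319.0355 234.1395]
0 0.017 [318.9145 225.4381]
0.01 0.0 [319.0588 221.3303]
0.01 0.017 [318.9344 213.4748]
side [295.952 169.835] top [270.107  213.4434]
side [296.0362 175.062 ] top [270.9105 214.6881]
```

View pics/t5.png

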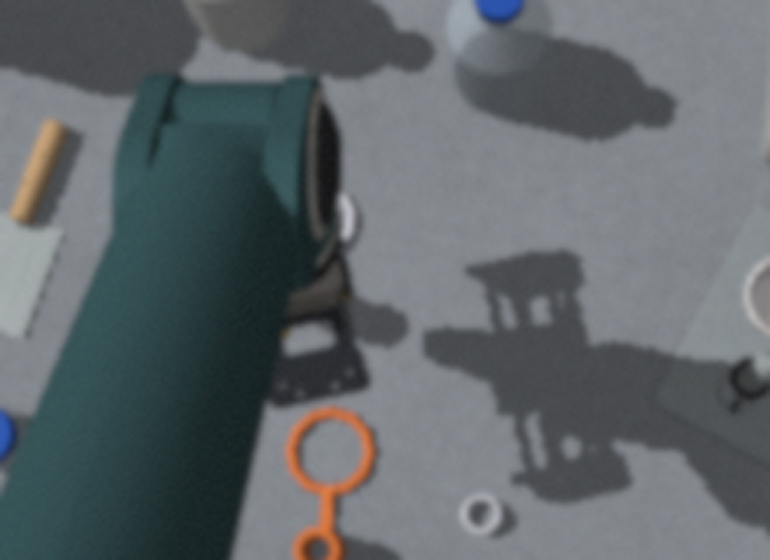

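```bash
python3 - <<'E'
from h import *
from scipy.optimize import fsolve
c=imaging.camera_params("wrist"); s=robot.sense(); T=toolT(s)
for hw in(.005,.01,.015):
  f=lambda q:[proj([q[0]+hw,0,q[1]],c,c["T_tool_cam"])[1]-232, proj((T@[q[0]-hw,0,q[1],1])[:3],"side")[1]-164.7]
  print(hw,fsolve(f,[0,0]))
s5=cv2.imread("pics/side0.png")
im=imaging.snapshot("side"); cv2.imwrite("pics/s6.png",cv2.resize(im[100:200,250:360],None,fx=6,fy=6,interpolation=cv2.INTER_CUBIC))
w=cv2.imread("pics/w5.png"); cv2.imwrite("pics/w5z.png",cv2.resize(w[180:330,240:400],None,fx=4,fy=4,interpolation=cv2.INTER_CUBIC))
E
```

```text
0.005 [ 0.004  -0.0171]
0.01 [ 0.0008 -0.0212]
0.015 [-0.0024 -0.0254]
```

View pics/s6.png

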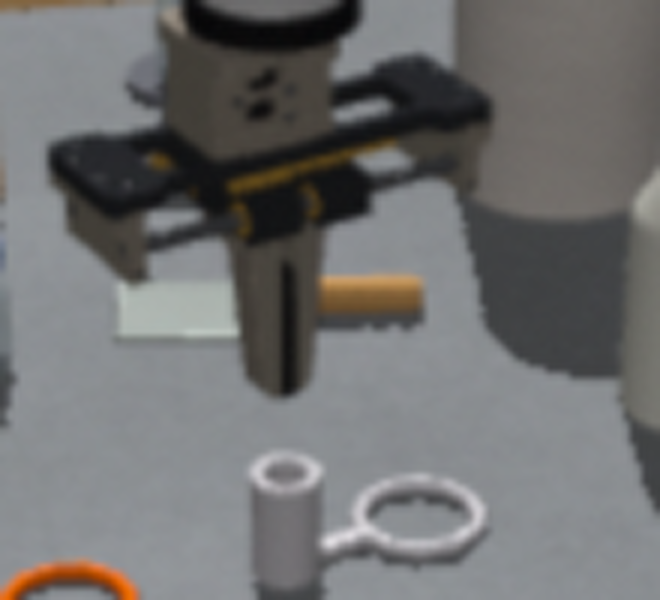

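View pics/w5z.png

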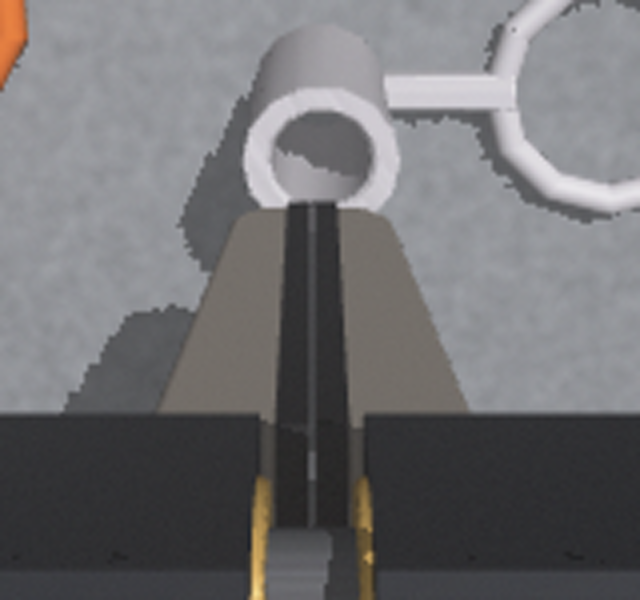

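Key finding: the fingers closed above the sleeve. The side and wrist pictures both put the real fingertips about 20 mm behind the reported TCP, where the spec says 17 mm ahead. The sideways alignment is good and the holder hasn't moved. I'll open and go deeper.

Request:
carry_out(
  steps=[
    [0, 1.5, 0, 0, 0, 0, 100],
    [0, 0, 0, 0, 0, 0, 100],
    [0, 0, 0, 0, 0, 0, 100],
    [0, 0, 0, 0, 0, 0, 100],
    [0, 0, 0, 0, 0, 0, 100],
    [0, 0, 0, 0, 0, 0, 100],
    [0, 0, 0, 0, 0, 0, 100],
    [0, 0, 0, 0, 0, 0, 100],
    [0, 0, 0, 0, 0, 0, 100],
    [0, 0, 0, 0, 0, 0, 100],
  ],
)

```text
time_s: 6.05
tool_pos: [0.5589, 0.1328, 0.0852]
tcp_rot: [0.575, 0.818, 0.0, 0.0]
force: [0.7, 0.5, -0.4]
finger_gap: 0.078
```

Request:
carry_out(
  steps=[
    [0, 0, 15, 0, 0, 0, 100],
    [0, 0, 15, 0, 0, 0, 100],
    [0, 0, 15, 0, 0, 0, 100],
    [0, 0, 10, 0, 0, 0, 100],
    [0, 0, 8, 0, 0, 0, 100],
    [0, 0, 0, 0, 0, 0, 100],
  ],
)

```text
time_s: 6.65
tool_pos: [0.558, 0.1325, 0.0206]
tcp_rot: [0.575, 0.818, -0.001, -0.001]
force: [-0.2, 0.1, 0.5]
finger_gap: 0.0921
```

```bash
python3 - <<'E'
from h import *
s,im,c,T=wrist("w7"); print(s["time_s"],s["tool_pos"],s["tcp_rot"],yaw(s),s["force"],s["ft_torque"],s["finger_gap"])
s7=imaging.snapshot("side"); a=cv2.resize(s7[120:200,250:360],None,fx=3.6,fy=3.6,interpolation=2); b=im[150:350,120:520]
a=cv2.resize(a,(400,290)); cv2.imwrite("pics/s7.png",np.vstack([a,b]))
E
```

```text
6.65 [0.558  0.1325 0.0206] [ 0.5752  0.818  -0.001  -0.0007] 19.76704104238404 [-0.2289  0.0683  0.5469] [-0.0463  0.0536 -0.0128] 0.09209383487203877
```

View pics/s7.png

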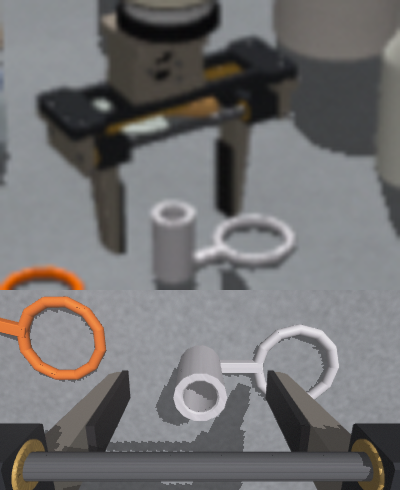

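Request:
carry_out(
  steps=[
    [0, 0, 6, 0, 0, 0, 100],
    [0, 0, 5, 0, 0, 0, 100],
    [0, 0, 0, 0, 0, 0, 100],
    [0, 0, 0, 0, 0, 0, 40],
    [0, 0, 0, 0, 0, 0, 30],
    [0, 0, 0, 0, 0, 0, 0],
    [0, 0, 0, 0, 0, 0, 0],
    [0, 0, 0, 0, 0, 0, 0],
    [0, 0, 0, 0, 0, 0, 0],
    [0, 0, 0, 0, 0, 0, 0],
  ],
  newtons=45,
)

```text
time_s: 7.75
tool_pos: [0.5589, 0.1328, 0.0112]
tcp_rot: [0.575, 0.818, 0.0, 0.0]
force: [0.8, 0.8, -0.9]
finger_gap: 0.0381
```

Request:
carry_out(
  steps=[
    [0, 0, 0, 0, 0, 0, 0],
    [0, 0, 0, 0, 0, 0, 0],
    [0, 0, 0, 0, 0, 0, 0],
    [0, 0, 0, 0, 0, 0, 0],
  ],
)

```text
time_s: 8.15
tool_pos: [0.559, 0.1328, 0.0112]
tcp_rot: [0.575, 0.818, 0.0, 0.0]
force: [0.2, 0.6, 0.6]
finger_gap: 0.0323
```

```bash
python3 - <<'E'
from h import *
s,im,c,T=wrist("w8"); print(s["time_s"],s["tool_pos"],s["tcp_rot"],yaw(s),s["force"],s["ft_torque"],s["finger_gap"])
s7=imaging.snapshot("side"); a=cv2.resize(s7[120:200,250:360],None,fx=3.6,fy=3.6,interpolation=2); b=im[150:350,120:520]
a=cv2.resize(a,(400,290)); cv2.imwrite("pics/s8.png",np.vstack([a,b]))
E
```

```text
8.15 [0.559  0.1328 0.0112] [0.5752 0.818  0.0001 0.0001] 19.7706322746396 [0.1533 0.571  0.5889] [-0.0695 -0.0655  0.0079] 0.03228100660547978
```

View pics/s8.png

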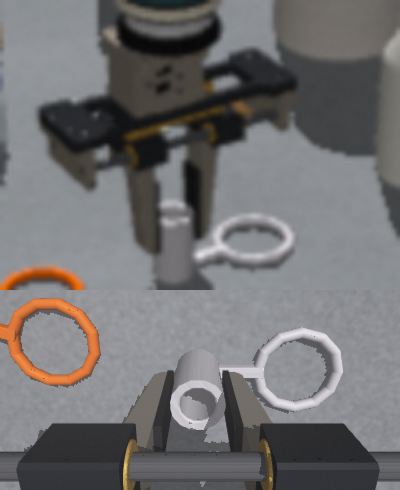

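Request:
carry_out(
  steps=[
    [0, 0, -3, 0, 0, 0, 0],
    [0, 0, -12, 0, 0, 0, 0],
    [0, 0, -25, 0, 0, 0, 0],
    [0, 0, -35, 0, 0, 0, 0],
    [0, 0, -40, 0, 0, 0, 0],
    [0, 0, -40, 0, 0, 0, 0],
    [0, 0, -30, 0, 0, 0, 0],
    [0, 0, -10, 0, 0, 0, 0],
    [0, 0, 0, 0, 0, 0, 0],
  ],
)

```text
time_s: 9.15
tool_pos: [0.5595, 0.133, 0.2077]
tcp_rot: [0.575, 0.818, 0.001, 0.001]
force: [-0.0, 0.8, -1.9]
finger_gap: 0.0324
```

```bash
python3 - <<'E'
from h import *
s,im,c,T=wrist("w9"); print(s["time_s"],s["tool_pos"],s["tcp_rot"],yaw(s),s["force"],s["ft_torque"],s["finger_gap"])
print(delta([.5380,-.1825,.205],s))
E
```

```text
9.15 [0.5595 0.133  0.2077] [0.5752 0.818  0.0013 0.0007] 19.773676560854316 [-0.0378  0.7648 -1.8734] [-0.0142  0.0837  0.0386] 0.03241135713987969
[-289.6659 -126.942     2.2397]
```

View pics/w9.png

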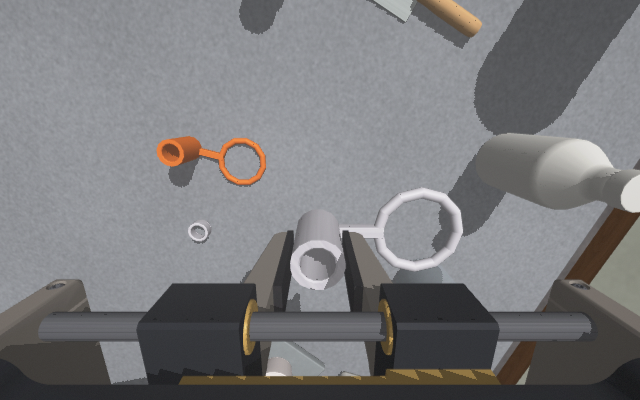

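Request:
carry_out(
  steps=[
    [0, 0, 0, 0, 0, 8.2, 0],
    [0, 0, 0, 0, 0, 8.2, 0],
    [0, 0, 0, 0, 0, 8.2, 0],
    [0, 0, 0, 0, 0, 8.2, 0],
    [0, 0, 0, 0, 0, 8, 0],
    [0, 0, 0, 0, 0, 0, 0],
  ],
)

```text
time_s: 9.8
tool_pos: [0.5575, 0.1324, 0.2038]
tcp_rot: [0.824, 0.566, -0.002, -0.0]
force: [-1.0, 0.3, -1.6]
finger_gap: 0.0322
```

Request:
carry_out(
  steps=[
    [-20, 5, 0, 0, 0, 0, 0],
    [-40, 10, 0, 0, 0, 0, 0],
    [-40, 10, 0, 0, 0, 0, 0],
    [-40, 10, 0, 0, 0, 0, 0],
    [-40, 10, 0, 0, 0, 0, 0],
    [-40, 10, 0, 0, 0, 0, 0],
    [-40, 10, 0, 0, 0, 0, 0],
    [-40, 10, 0, 0, 0, 0, 0],
    [-40, 10, 0, 0, 0, 0, 0],
    [-20, 8, 0, 0, 0, 0, 0],
  ],
)

```text
time_s: 10.8
tool_pos: [0.5142, -0.2405, 0.2051]
tcp_rot: [0.825, 0.566, -0.001, -0.0]
force: [-0.2, 0.0, -1.2]
finger_gap: 0.0324
```

Request:
carry_out(
  steps=[
    [0, 0, 0, 0, 0, 0, 0],
    [0, 0, 0, 0, 0, 0, 0],
  ],
)

```text
time_s: 11.0
tool_pos: [0.5158, -0.2362, 0.2049]
tcp_rot: [0.824, 0.567, -0.001, -0.001]
force: [0.8, -0.1, -1.3]
finger_gap: 0.0321
```

```bash
python3 - <<'E'
from h import *
s,im,c,T=wrist("w10"); print(s["time_s"],s["tool_pos"],s["tcp_rot"],yaw(s),s["force"],s["ft_torque"],s["finger_gap"])
print(proj([.538,-.1824,.157],c,T))
E
```

```text
11.0 [ 0.5158 -0.2362  0.2049] [ 0.8239  0.5668 -0.0007 -0.001 ] -20.95076209079585 [ 0.7551 -0.1125 -1.3492] [-0.0116  0.1168 -0.0166] 0.03212627541589865
[320.934 145.678]
```

View pics/w10.png

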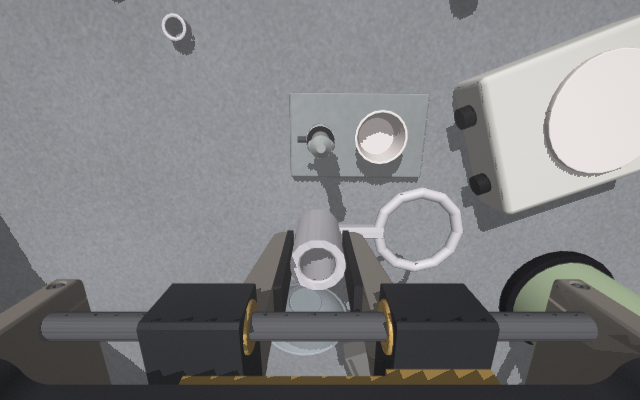

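```bash
python3 - <<'E'
from h import *
s=robot.sense(); im=cv2.imread("pics/w10.png"); c=imaging.camera_params("wrist"); T=toolT(s)@c["T_tool_cam"]
a=cv2.resize(im[85:190,280:440],None,fx=5,fy=5,interpolation=2)[:525]
cv2.imwrite("pics/w10a.png",a)
cv2.imwrite("pics/w10b.png",cv2.resize(im[180:300,280:470],None,fx=4,fy=4,interpolation=2))
hsv=cv2.cvtColor(im,cv2.COLOR_BGR2HSV)
m=((hsv[...,2]>195)&(hsv[...,1]<60)).astype(np.uint8)*255
m[:185]=0;m[295:]=0;m[:,:285]=0;m[:,470:]=0
cs,h=cv2.findContours(m,cv2.RETR_CCOMP,cv2.CHAIN_APPROX_NONE)
Tc=c["T_tool_cam"]
def tp(p,z):
    o,d=ray(p,c,Tc); return (o+d*(z-o[2])/d[2])*1e3
for k,q in enumerate(cs):
    if len(q)>40:
        e=cv2.fitEllipse(q); print(h[0][k][3]>=0,len(q),e,"at sleeve top",tp(e[0],-.0438),"at ring",tp(e[0],.0032))
E
```

```text
False 148 ((318.45123291015625, 264.54925537109375), (48.99977111816406, 51.46598815917969), 105.89090728759766) at sleeve top [ -0.7745  -0.6229 -43.8   ] at ring [-27.5827  -0.4645   3.2   ]
True 108 ((317.1766662597656, 263.7061767578125), (34.111820220947266, 40.76081848144531), 87.45783996582031) at sleeve top [ -0.2267  -1.362  -43.8   ] at ring [-26.8561  -1.4449   3.2   ]
False 311 ((411.07623291015625, 228.40670776367188), (75.16078186035156, 111.77909088134766), 85.19482421875) at sleeve top [ 21.8116  50.9112 -43.8   ] at ring [ 2.3761 67.8917  3.2   ]
True 212 ((418.4908142089844, 228.3944091796875), (64.8160629272461, 76.78756713867188), 65.11493682861328) at sleeve top [ 21.8202  55.0372 -43.8   ] at ring [ 2.3874 73.3645  3.2   ]
```

View pics/w10a.png

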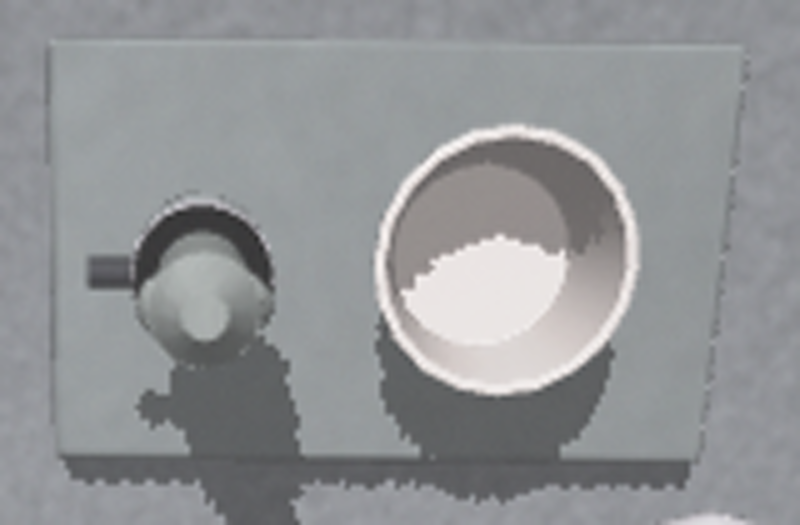

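View pics/w10b.png

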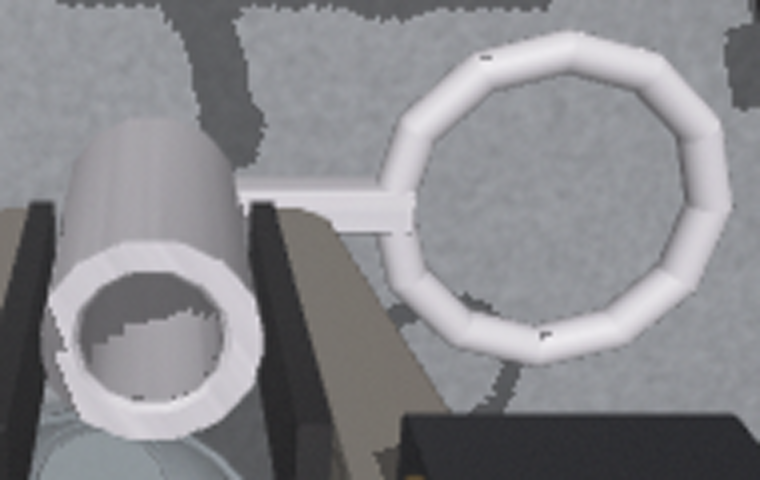

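```bash
python3 - <<'E'
from h import *
s=robot.sense(); c=imaging.camera_params("wrist"); T=toolT(s)@c["T_tool_cam"]
Z=lambda x,y:((x+.5)/5-.5+280,(y+.5)/5-.5+85)
P={n:plane(Z(*p),c,.014,T) for n,p in dict(TL=(52,41),TR=(742,45),BL=(58,457),BR=(697,462)).items()}
for n in P: print(n,P[n])
a=lambda d:np.degrees(np.arctan2(d[1],d[0]))
print(a(P["TR"]-P["TL"]),a(P["BR"]-P["BL"]),a(P["TL"]-P["BL"])-90,a(P["TR"]-P["BR"])-90,np.linalg.norm(P["TR"]-P["TL"]),np.linalg.norm(P["TL"]-P["BL"]))
tip=plane(Z(204,318),c,.157,T); d=plane(Z(508,259),c,.05,T); print("tip",tip,"dish",d,a(d-tip))
print(delta([tip[0],tip[1],.2049],s))
E
```

```text
TL [ 0.5212 -0.1188  0.014 ]
TR [ 0.685  -0.1823  0.014 ]
BL [ 0.4815 -0.219   0.014 ]
BR [ 0.6464 -0.2833  0.014 ]
-21.189061775311906 -21.293243577787603 -21.613229200721833 -20.942761120453056 0.17565855571497657 0.1077797160696484
tip [ 0.5372 -0.1832  0.157 ] dish [ 0.6071 -0.207   0.05  ] -18.825404151621722
[56.1181  1.0942  0.1952]
```

Request:
carry_out(
  steps=[
    [15, 1, 0, 0, 0, 0, 0],
    [25, 1, 0, 0, 0, 0, 0],
    [17, 0, 10, 0, 0, 0, 0],
    [0, 0, 15, 0, 0, 0, 0],
    [0, 0, 5, 0, 0, 0, 0],
    [0, 0, 0, 0, 0, 0, 0],
    [0, 0, 0, 0, 0, 0, 0],
  ],
)

```text
time_s: 11.75
tool_pos: [0.5383, -0.1853, 0.1761]
tcp_rot: [0.825, 0.565, -0.0, 0.0]
force: [-0.1, -0.5, -1.7]
finger_gap: 0.0326
```

```bash
python3 - <<'E'
from h import *
s=robot.sense(); print(s["time_s"],s["tool_pos"],s["tcp_rot"],yaw(s),s["force"],s["ft_torque"],s["finger_gap"])
im=imaging.snapshot("side"); cv2.imwrite("pics/s11.png",cv2.resize(im[170:300,270:400],None,fx=4.5,fy=4.5,interpolation=2))
t=imaging.snapshot("top"); cv2.imwrite("pics/t11.png",cv2.resize(t[170:270,340:460],None,fx=5,fy=5,interpolation=2))
E
```

```text
11.75 [ 0.5383 -0.1853  0.1761] [ 0.8248  0.5655 -0.0004  0.0001] -21.129038636217157 [-0.1452 -0.5118 -1.7244] [-0.1202  0.114  -0.0332] 0.03256884639123765
```

View pics/s11.png

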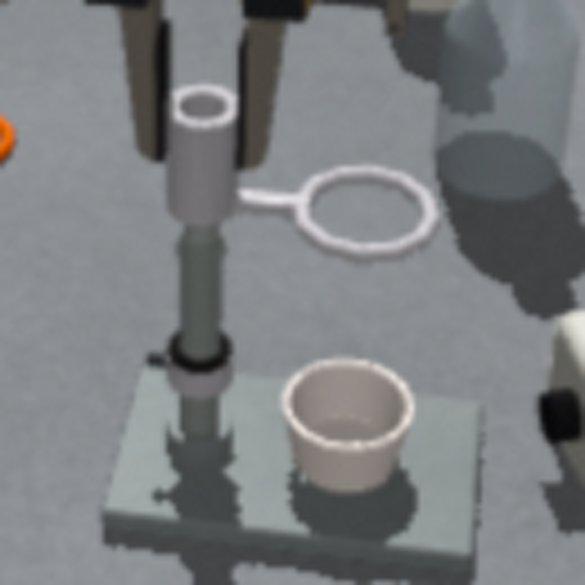

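View pics/t11.png

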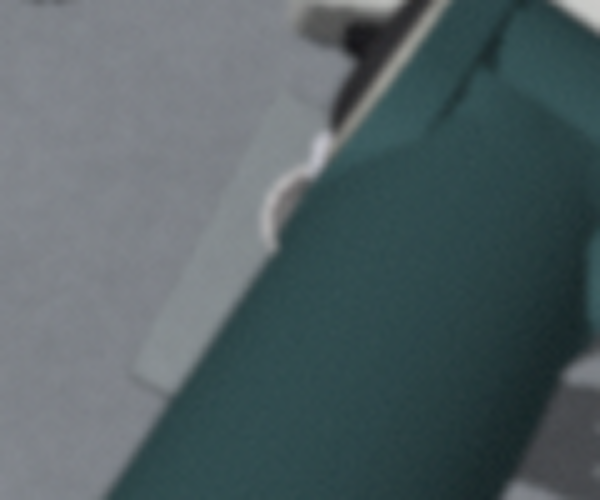

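```bash
python3 - <<'E'
from h import *
s=robot.sense(); print(s["tool_pos"],s["force"])
Z=lambda x,y:((x+.5)/4.5-.5+270,(y+.5)/4.5-.5+170)
p=plane(Z(205,107),"side",s["tool_pos"][2]+.0438); print(p, p[:2]-np.array([.5389,-.1806]))
# expected bottom front rim
x=toolT(s)[:3,:3].T@np.array([*( np.array([.5389,-.1806])-p[:2]),0])*1e3; print("tool shift",x)
E
```

```text
[ 0.5388 -0.1852  0.1766] [-0.1986  0.7808 -1.1854]
[ 0.5393 -0.1858  0.2204] [ 0.0004 -0.0052]
tool shift [ 4.7409 -2.242  -0.0026]
```

Request:
carry_out(
  steps=[
    [2.5, -1, 0, 0, 0, 0, 0],
    [0, 0, 3, 0, 0, 0, 0],
    [0, 0, 3, 0, 0, 0, 0],
    [0, 0, 3, 0, 0, 0, 0],
    [0, 0, 2, 0, 0, 0, 0],
    [0, 0, 0, 0, 0, 0, 0],
  ],
)

```text
time_s: 12.45
tool_pos: [0.5386, -0.1814, 0.1648]
tcp_rot: [0.824, 0.566, -0.0, -0.0]
force: [-0.3, -0.0, -1.1]
finger_gap: 0.0326
```

```bash
cat > st.py <<'E'
from h import *
s=robot.sense(); F=s["force"]; print(s["time_s"],s["tool_pos"],s["tcp_rot"],"F",F,"Ftool",toolT(s)[:3,:3].T@F,"M",s["ft_torque"],s["finger_gap"])
E
python3 st.py; python3 - <<'E'
from h import *
im=imaging.snapshot("side"); cv2.imwrite("pics/s12.png",cv2.resize(im[170:300,270:400],None,fx=4.5,fy=4.5,interpolation=2))
E
```

```text
12.45 [ 0.5386 -0.1814  0.1648] [ 0.8243  0.5662 -0.0003 -0.0002] F [-0.2937 -0.0366 -1.0536] Ftool [-0.1395 -0.2603  1.0538] M [-0.0134  0.1142 -0.0119] 0.03260553332332733
```

View pics/s12.png

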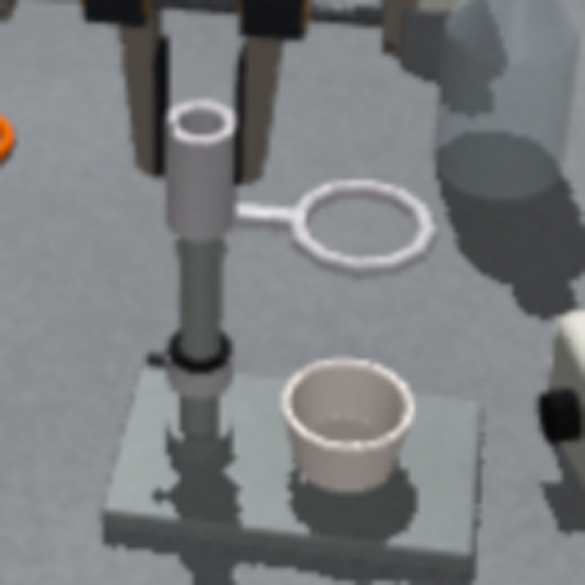

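Request:
carry_out(
  steps=[
    [0, 0, 2, 0, 0, 0, 0],
    [0, 0, 2, 0, 0, 0, 0],
    [0, 0, 1, 0, 0, 0, 0],
    [0, 0, 0, 0, 0, 0, 0],
  ],
)

```text
time_s: 12.9
tool_pos: [0.5387, -0.1816, 0.1601]
tcp_rot: [0.824, 0.566, -0.0, 0.0]
force: [0.4, 0.0, -1.6]
finger_gap: 0.032
```

```bash
python3 st.py
```

```text
12.9 [ 0.5387 -0.1816  0.1601] [ 0.8243  0.5662 -0.0001  0.0001] F [ 0.3716  0.0167 -1.5519] Ftool [0.1493 0.3409 1.5519] M [-0.2264  0.1117  0.01  ] 0.031952415220480736
```

Request:
carry_out(
  steps=[
    [0, 0, 1, 0, 0, 0, 0],
    [0, 0, 1, 0, 0, 0, 0],
    [0, 0, 1, 0, 0, 0, 0],
    [0, 0, 0, 0, 0, 0, 0],
  ],
)

```text
time_s: 13.3
tool_pos: [0.5388, -0.1821, 0.1572]
tcp_rot: [0.824, 0.566, -0.0, 0.0]
force: [-0.3, -3.0, -0.7]
finger_gap: 0.0326
```

```bash
python3 st.py
```

```text
13.3 [ 0.5388 -0.1821  0.1572] [ 0.8244  0.566  -0.0001  0.0005] F [-0.3468 -3.049  -0.68  ] Ftool [-2.9695  0.7711  0.6828] M [-0.7554  0.1628  0.0088] 0.032557008818342406
```

Request:
carry_out(
  steps=[
    [-1, 0, 0, 0, 0, 0, 0],
    [0, 0, 0.5, 0, 0, 0, 0],
    [0, 0, 0.5, 0, 0, 0, 0],
    [0, 0, 0, 0, 0, 0, 0],
  ],
)

```text
time_s: 13.7
tool_pos: [0.5385, -0.1823, 0.1561]
tcp_rot: [0.824, 0.566, 0.0, 0.0]
force: [-0.1, -2.4, -0.7]
finger_gap: 0.0324
```

```bash
python3 st.py
```

```text
13.7 [ 0.5385 -0.1823  0.1561] [0.8242 0.5662 0.     0.0001] F [-0.0635 -2.3665 -0.7119] Ftool [-2.2317  0.7896  0.7121] M [-0.5208 -0.0898  0.0297] 0.03242255717876331
```

Request:
carry_out(
  steps=[
    [-1, 0.2, 0, 0, 0, 0, 0],
    [0, 0, 1, 0, 0, 0, 0],
    [0, 0, 1, 0, 0, 0, 0],
    [0, 0, 0, 0, 0, 0, 0],
  ],
)

```text
time_s: 14.1
tool_pos: [0.538, -0.183, 0.1538]
tcp_rot: [0.824, 0.566, -0.0, -0.0]
force: [0.2, 0.7, -1.2]
finger_gap: 0.0321
```

```bash
python3 st.py
```

```text
14.1 [ 0.538  -0.183   0.1538] [ 0.8242  0.5663 -0.0001 -0.0004] F [ 0.2126  0.7143 -1.2271] Ftool [ 0.7428 -0.0567  1.2273] M [-0.0507  0.0967 -0.0087] 0.03210445004183153
```

Request:
carry_out(
  steps=[
    [0, 0, 1, 0, 0, 0, 0],
    [0, 0, 1, 0, 0, 0, 0],
    [0, 0, 1, 0, 0, 0, 0],
    [0, 0, 1, 0, 0, 0, 0],
    [0, 0, 0, 0, 0, 0, 0],
  ],
)

```text
time_s: 14.6
tool_pos: [0.5387, -0.1835, 0.1508]
tcp_rot: [0.824, 0.566, 0.0, 0.0]
force: [-0.6, -0.0, 3.8]
finger_gap: 0.0318
```

```bash
python3 st.py
```

```text
14.6 [ 0.5387 -0.1835  0.1508] [0.8243 0.5662 0.0005 0.0003] F [-0.5685 -0.0161  3.7571] Ftool [-0.2175 -0.5209 -3.7577] M [0.0091 0.2759 0.0243] 0.03177270848261712
```

Request:
carry_out(
  steps=[
    [0, 0, 0.5, 0, 0, 0, 0],
    [0, 0, 0.5, 0, 0, 0, 0],
    [0, 0, 0, 0, 0, 0, 0],
  ],
)

```text
time_s: 14.9
tool_pos: [0.5386, -0.1835, 0.1495]
tcp_rot: [0.824, 0.566, 0.0, 0.0]
force: [-0.1, 0.5, 4.1]
finger_gap: 0.0323
```

```bash
python3 st.py
```

```text
14.9 [ 0.5386 -0.1835  0.1495] [0.8243 0.5662 0.0003 0.0003] F [-0.089   0.5389  4.0793] Ftool [ 0.4718 -0.2733 -4.0795] M [-0.0159  0.1741 -0.0254] 0.03233150234531596
```

Request:
carry_out(
  steps=[
    [0, 0, 0.5, 0, 0, 0, 0],
    [0, 0, 0.5, 0, 0, 0, 0],
    [0, 0, 0.5, 0, 0, 0, 0],
    [0, 0, 0, 0, 0, 0, 0],
  ],
)

```text
time_s: 15.3
tool_pos: [0.5381, -0.1833, 0.1473]
tcp_rot: [0.824, 0.566, -0.0, -0.0]
force: [1.0, -0.2, 0.2]
finger_gap: 0.0323
```

```bash
python3 st.py
```

```text
15.3 [ 0.5381 -0.1833  0.1473] [ 0.8243  0.5662 -0.0001 -0.0001] F [ 1.0374 -0.1749  0.2079] Ftool [ 0.209   1.031  -0.2082] M [-0.0803 -0.0823  0.0974] 0.03225905460795996
```

Request:
carry_out(
  steps=[
    [0, 0, 1.5, 0, 0, 0, 0],
    [0, 0, 2, 0, 0, 0, 0],
    [0, 0, 2, 0, 0, 0, 0],
    [0, 0, 2, 0, 0, 0, 0],
    [0, 0, 2, 0, 0, 0, 0],
    [0, 0, 2, 0, 0, 0, 0],
    [0, 0, 1, 0, 0, 0, 0],
  ],
)

```text
time_s: 16.0
tool_pos: [0.5382, -0.1833, 0.1349]
tcp_rot: [0.824, 0.566, -0.0, -0.0]
force: [1.2, -0.7, 1.2]
finger_gap: 0.0322
```

```bash
python3 st.py
```

```text
16.0 [ 0.5382 -0.1833  0.1349] [ 0.8243  0.5662 -0.0001 -0.    ] F [ 1.1578 -0.7     1.1792] Ftool [-0.238   1.3318 -1.1794] M [-0.1136 -0.0861 -0.0389] 0.03215326814956457
```

Request:
carry_out(
  steps=[
    [0, 0.3, 1.5, 0, 0, 0, 0],
    [0, 0, 2, 0, 0, 0, 0],
    [0, 0, 2, 0, 0, 0, 0],
    [0, 0, 2, 0, 0, 0, 0],
    [0, 0, 2, 0, 0, 0, 0],
    [0, 0, 2, 0, 0, 0, 0],
    [0, 0, 2, 0, 0, 0, 0],
    [0, 0, 2, 0, 0, 0, 0],
    [0, 0, 1, 0, 0, 0, 0],
  ],
)

```text
time_s: 16.9
tool_pos: [0.5385, -0.1834, 0.1184]
tcp_rot: [0.824, 0.566, -0.0, -0.0]
force: [0.3, -0.5, 1.7]
finger_gap: 0.0318
```

```bash
python3 st.py;  python3 - <<'E'
from h import *
im=imaging.snapshot("side"); cv2.imwrite("pics/s13.png",cv2.resize(im[170:300,270:400],None,fx=4.5,fy=4.5,interpolation=2))
E
```

```text
16.9 [ 0.5385 -0.1834  0.1184] [ 0.8243  0.5662 -0.0001 -0.0001] F [ 0.3444 -0.4741  1.7034] Ftool [-0.319   0.4912 -1.7035] M [-0.0079  0.0837 -0.0163] 0.03183277565436758
```

View pics/s13.png

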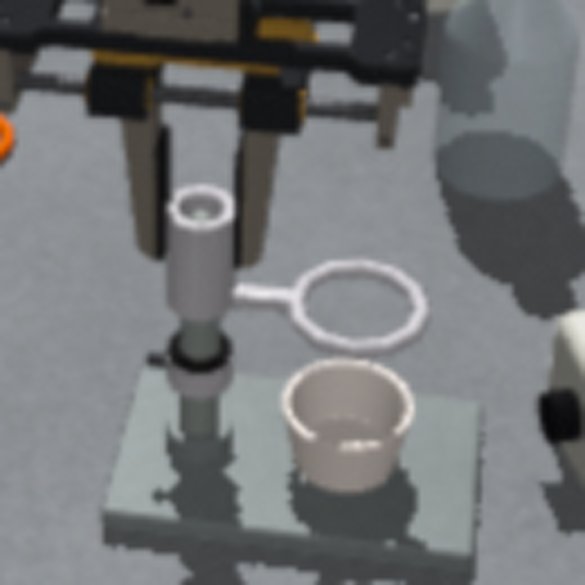

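Side view: the sleeve is on the rod, with the rod tip visible in the bore at (201,212) in the zoom. The collar's black pad is still well below at (200,350), and the ring points along the plate over the dish.

Request:
carry_out(
  steps=[
    [0, 0, 1.5, 0, 0, 0, 0],
    [0, 0, 2, 0, 0, 0, 0],
    [0, 0, 2, 0, 0, 0, 0],
    [0, 0, 2, 0, 0, 0, 0],
    [0, 0, 2, 0, 0, 0, 0],
    [0, 0, 2, 0, 0, 0, 0],
    [0, 0, 2, 0, 0, 0, 0],
    [0, 0, 2, 0, 0, 0, 0],
    [0, 0, 1, 0, 0, 0, 0],
  ],
)

```text
time_s: 17.85
tool_pos: [0.5385, -0.1834, 0.1019]
tcp_rot: [0.824, 0.566, -0.0, -0.0]
force: [-0.0, 0.2, 2.0]
finger_gap: 0.032
```

```bash
python3 st.py
```

```text
17.85 [ 0.5385 -0.1834  0.1019] [ 0.8243  0.5662 -0.0001 -0.0001] F [-0.0273  0.1622  1.9546] Ftool [ 0.1415 -0.0841 -1.9546] M [-0.0582  0.0236  0.0167] 0.03202628969243972
```

Request:
carry_out(
  steps=[
    [0, 0, 1, 0, 0, 0, 0],
    [0, 0, 1, 0, 0, 0, 0],
    [0, 0, 1, 0, 0, 0, 0],
    [0, 0, 1, 0, 0, 0, 0],
    [0, 0, 1, 0, 0, 0, 0],
    [0, 0, 1, 0, 0, 0, 0],
    [0, 0, 1, 0, 0, 0, 0],
    [0, 0, 1, 0, 0, 0, 0],
  ],
)

```text
time_s: 18.65
tool_pos: [0.5385, -0.1834, 0.094]
tcp_rot: [0.824, 0.566, -0.0, -0.0]
force: [0.7, 0.1, 1.6]
finger_gap: 0.0323
```

```bash
python3 st.py
```

```text
18.65 [ 0.5385 -0.1834  0.094 ] [ 0.8243  0.5662 -0.     -0.0001] F [0.7024 0.1484 1.6173] Ftool [ 0.3907  0.6021 -1.6174] M [-0.0481  0.021   0.0249] 0.032292486699483786
```

Request:
carry_out(
  steps=[
    [0, 0, 0.5, 0, 0, 0, 0],
    [0, 0, 0.5, 0, 0, 0, 0],
    [0, 0, 0.5, 0, 0, 0, 0],
    [0, 0, 0.5, 0, 0, 0, 0],
    [0, 0, 0.5, 0, 0, 0, 0],
  ],
)

```text
time_s: 19.15
tool_pos: [0.5384, -0.1835, 0.0914]
tcp_rot: [0.824, 0.566, -0.0, -0.0]
force: [0.7, 0.3, -1.9]
finger_gap: 0.0325
```

```bash
python3 st.py
```

```text
19.15 [ 0.5384 -0.1835  0.0914] [ 0.8243  0.5662 -0.0001 -0.0001] F [ 0.7414  0.2776 -1.9323] Ftool [0.5254 0.5928 1.9322] M [-0.0995 -0.1442  0.0161] 0.03247503245857515
```

Request:
carry_out(
  steps=[
    [0, 0, 0.5, 0, 0, 0, 0],
    [0, 0, 0.5, 0, 0, 0, 0],
    [0, 0, 0.5, 0, 0, 0, 0],
  ],
)

```text
time_s: 19.45
tool_pos: [0.5384, -0.1834, 0.0901]
tcp_rot: [0.824, 0.566, -0.0, -0.0]
force: [-0.4, -1.0, -1.1]
finger_gap: 0.0326
```

```bash
python3 st.py
```

```text
19.45 [ 0.5384 -0.1834  0.0901] [ 0.8243  0.5662 -0.0001 -0.0002] F [-0.3865 -1.0339 -1.0871] Ftool [-1.1037  0.0107  1.0871] M [-0.0326  0.0634 -0.0131] 0.03258295434603786
```

Drag vanished, so the balls have snapped out. Now to feel for the stop.

Request:
carry_out(
  steps=[
    [0, 0, 0.5, 0, 0, 0, 0],
    [0, 0, 0.3, 0, 0, 0, 0],
    [0, 0, 0, 0, 0, 0, 0],
  ],
)

```text
time_s: 19.75
tool_pos: [0.5384, -0.1834, 0.0893]
tcp_rot: [0.824, 0.566, -0.0, -0.0]
force: [-0.5, -0.9, -1.4]
finger_gap: 0.0323
```

```bash
python3 st.py
```

```text
19.75 [ 0.5384 -0.1834  0.0893] [ 0.8243  0.5662 -0.     -0.0001] F [-0.5213 -0.9393 -1.3727] Ftool [-1.0639 -0.1492  1.3727] M [-0.028   0.1144 -0.0236] 0.03227084973403846
```

Request:
carry_out(
  steps=[
    [0, 0, 0.4, 0, 0, 0, 0],
    [0, 0, 0, 0, 0, 0, 0],
  ],
)

```text
time_s: 19.95
tool_pos: [0.5385, -0.1834, 0.089]
tcp_rot: [0.824, 0.566, 0.0, -0.0]
force: [0.1, 0.0, -1.4]
finger_gap: 0.0324
```

```bash
python3 st.py
```

```text
19.95 [ 0.5385 -0.1834  0.089 ] [ 0.8243  0.5662  0.     -0.    ] F [ 0.0854  0.0396 -1.3648] Ftool [0.0675 0.0656 1.3648] M [-0.0012  0.1632 -0.0202] 0.03242729593693772
```

Request:
carry_out(
  steps=[
    [0, 0, 0.4, 0, 0, 0, 0],
    [0, 0, 0.3, 0, 0, 0, 0],
    [0, 0, 0, 0, 0, 0, 0],
  ],
)

```text
time_s: 20.25
tool_pos: [0.5386, -0.1835, 0.0884]
tcp_rot: [0.824, 0.566, 0.0, 0.0]
force: [0.6, 0.8, 0.2]
finger_gap: 0.0323
```

```bash
python3 st.py;  python3 - <<'E'
from h import *
im=imaging.snapshot("side"); cv2.imwrite("pics/s14.png",cv2.resize(im[190:290,270:380],None,fx=6,fy=6,interpolation=2))
E
```

```text
20.25 [ 0.5386 -0.1835  0.0884] [0.8243 0.5662 0.0001 0.    ] F [0.6242 0.7754 0.1718] Ftool [ 0.9478  0.3044 -0.1717] M [-0.0887  0.1784 -0.0226] 0.032338481877124944
```

View pics/s14.png

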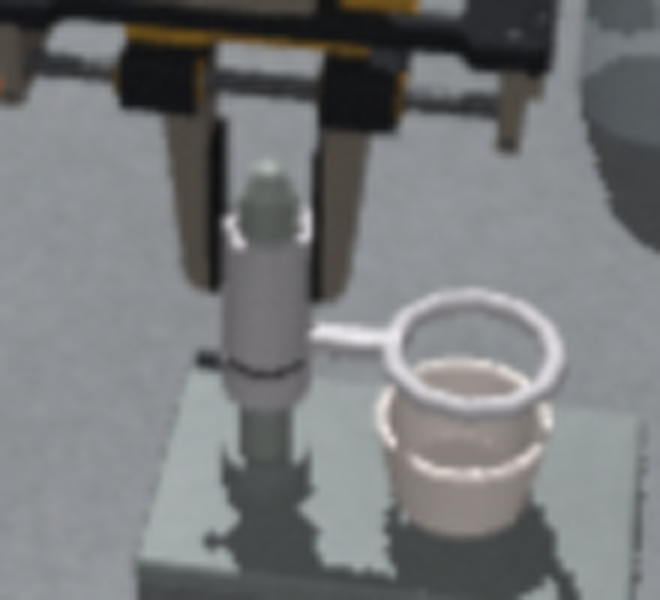

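The sleeve foot now meets the black pad at (265,370) in the zoom, and the rod tip stands above the sleeve. Contact is starting. I'll press gently.

Request:
carry_out(
  steps=[
    [0, 0, 0.5, 0, 0, 0, 0],
    [0, 0, 0.5, 0, 0, 0, 0],
    [0, 0, 0, 0, 0, 0, 0],
  ],
)

```text
time_s: 20.6
tool_pos: [0.5386, -0.1835, 0.0877]
tcp_rot: [0.824, 0.566, 0.0, -0.0]
force: [-0.7, 1.0, 5.3]
finger_gap: 0.0325
```

```bash
python3 st.py
```

```text
20.6 [ 0.5386 -0.1835  0.0877] [ 0.8243  0.5662  0.0002 -0.    ] F [-0.6697  0.9609  5.2823] Ftool [ 0.6582 -0.9694 -5.2822] M [ 0.1405  0.5845 -0.0035] 0.03245083624475548
```

Request:
carry_out(
  steps=[
    [0, 0, 0.5, 0, 0, 0, 0],
    [0, 0, 0.4, 0, 0, 0, 0],
    [0, 0, 0, 0, 0, 0, 0],
  ],
)

```text
time_s: 20.9
tool_pos: [0.5387, -0.1835, 0.0873]
tcp_rot: [0.824, 0.566, 0.0, -0.0]
force: [-1.4, 1.3, 8.6]
finger_gap: 0.0323
```

```bash
python3 st.py; python3 - <<'E'
from h import *
s,im,c,T=wrist("w15"); cv2.imwrite("pics/w15z.png",cv2.resize(im[180:320,260:440],None,fx=4.4,fy=4.2,interpolation=2))
E
```

```text
20.9 [ 0.5387 -0.1835  0.0873] [ 0.8243  0.5662  0.0003 -0.0001] F [-1.3705  1.2726  8.6457] Ftool [ 0.7018 -1.7341 -8.6456] M [0.2326 0.8216 0.007 ] 0.03231185389800715
```

View pics/w15z.png

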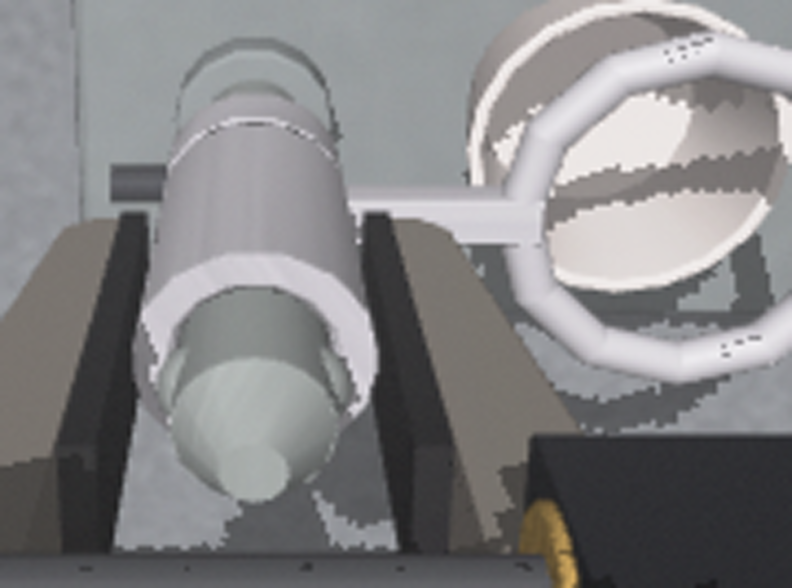

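Both balls stand out above the sleeve top, at (175,370) and (335,375) in the zoom, and the sleeve sits on the stop with about 10 N. I'll ease off, release and go straight up.

Request:
carry_out(
  steps=[
    [0, 0, -0.7, 0, 0, 0, 0],
    [0, 0, -0.7, 0, 0, 0, 0],
    [0, 0, 0, 0, 0, 0, 0],
  ],
)

```text
time_s: 21.25
tool_pos: [0.5386, -0.1835, 0.088]
tcp_rot: [0.824, 0.566, 0.0, 0.0]
force: [-1.5, 1.3, 3.3]
finger_gap: 0.0325
```

```bash
python3 st.py
```

```text
21.25 [ 0.5386 -0.1835  0.088 ] [0.8243 0.5662 0.0002 0.0001] F [-1.4516  1.3126  3.3461] Ftool [ 0.7046 -1.825  -3.3465] M [ 0.0121  0.4362 -0.0435] 0.03254574173548089
```

Request:
carry_out(
  steps=[
    [0, 0, 0, 0, 0, 0, 70],
    [0, 0, 0, 0, 0, 0, 70],
    [0, 0, 0, 0, 0, 0, 70],
    [0, 0, 0, 0, 0, 0, 70],
    [0, 0, 0, 0, 0, 0, 70],
    [0, 0, 0, 0, 0, 0, 70],
    [0, 0, 0, 0, 0, 0, 70],
  ],
)

```text
time_s: 21.95
tool_pos: [0.5386, -0.1835, 0.0878]
tcp_rot: [0.824, 0.566, 0.0, 0.0]
force: [-0.2, -1.0, 0.0]
finger_gap: 0.0644
```

```bash
python3 st.py; python3 - <<'E'
from h import *
s,im,c,T=wrist("w16"); cv2.imwrite("pics/w16z.png",im[150:350,150:550].repeat(2,0)[:400].repeat(2,1)[:,:800])
E
```

```text
21.95 [ 0.5386 -0.1835  0.0878] [0.8243 0.5662 0.     0.    ] F [-0.2226 -0.9574  0.0137] Ftool [-0.9735  0.1357 -0.0137] M [-0.0733  0.0959 -0.081 ] 0.06444046907756927
```

View pics/w16z.png

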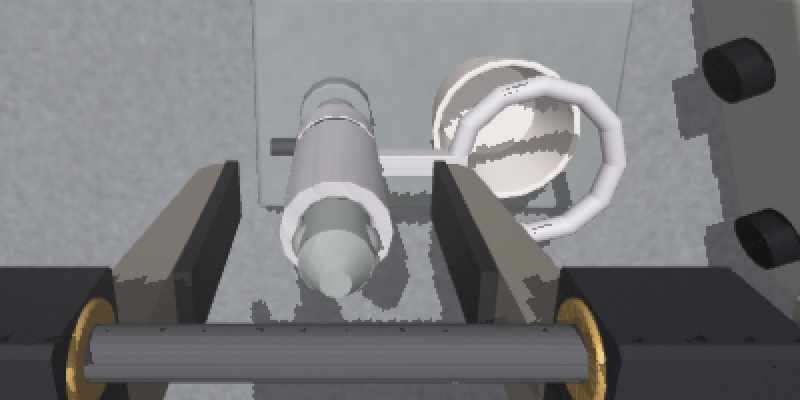

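Request:
carry_out(
  steps=[
    [0, 0, -5, 0, 0, 0, 70],
    [0, 0, -15, 0, 0, 0, 70],
    [0, 0, -25, 0, 0, 0, 70],
    [0, 0, -35, 0, 0, 0, 70],
    [0, 0, -40, 0, 0, 0, 70],
    [0, 0, -10, 0, 0, 0, 70],
    [20, 0, 0, 0, 0, 0, 70],
    [40, 0, 0, 0, 0, 0, 70],
    [40, 0, 0, 0, 0, 0, 70],
    [40, 0, 0, 0, 0, 0, 70],
  ],
)

```text
time_s: 23.0
tool_pos: [0.5891, -0.0515, 0.2186]
tcp_rot: [0.824, 0.566, 0.0, 0.0]
force: [-0.4, -0.0, 0.4]
finger_gap: 0.0644
```

Request:
carry_out(
  steps=[
    [40, 0, 0, 0, 0, 0, 70],
    [40, 0, 0, 0, 0, 0, 70],
    [30, 0, 0, 0, 0, 0, 70],
    [10, 0, 0, 0, 0, 0, 70],
    [0, 0, 0, 0, 0, 0, 70],
  ],
)

```text
time_s: 23.5
tool_pos: [0.6318, 0.0602, 0.2177]
tcp_rot: [0.824, 0.567, -0.0, 0.0]
force: [-0.9, -1.3, -0.0]
finger_gap: 0.0643
```

```bash
python3 st.py; python3 - <<'E'
from h import *
im=imaging.snapshot("side"); t=imaging.snapshot("top"); cv2.imwrite("pics/s17.png",im); cv2.imwrite("pics/t17.png",t)
a=cv2.resize(im[200:300,285:385],None,fx=4,fy=4,interpolation=2); b=cv2.resize(t[185:265,360:440],None,fx=5,fy=5,interpolation=2)
cv2.imwrite("pics/f17.png",np.hstack([a,b]))
E
```

```text
23.5 [0.6318 0.0602 0.2177] [ 0.8236  0.5671 -0.0002  0.0001] F [-0.8785 -1.2521 -0.0118] Ftool [-1.4831 -0.3741  0.0125] M [-0.068   0.0954  0.0167] 0.06428813245517946
```

View pics/f17.png

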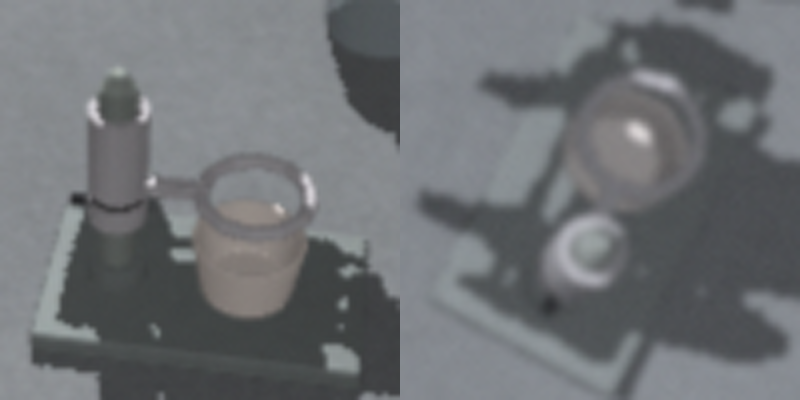

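View pics/t17.png

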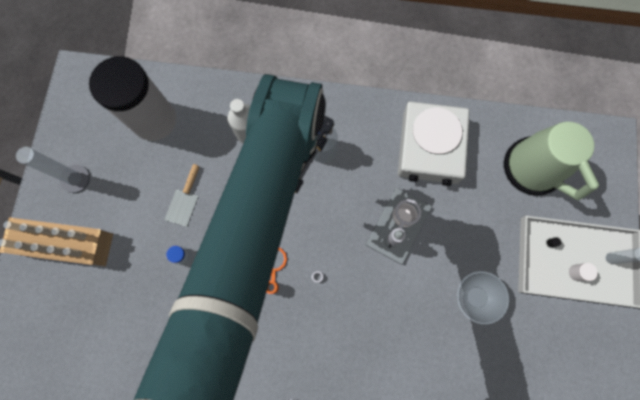

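Side and top views show the sleeve on the stop, the ring concentric over the unmoved dish, and the other things in place. I'm handing in.

```bash
python3 -c "
from workcell import robot
print(robot.job_done()); print(robot.sense()['time_s'])"
```

```text
the job is handed in; nothing more can be done
None
the job is handed in; nothing more can be done
```

The ring holder is home on the stand's stop, with its ring out over the dish. I let go and moved the arm clear, and the job was handed in at about 23.6 s. No verdict was reported.

- **Placing:** I lined the sleeve up with the rod by camera and took out the last 2 mm or so of offset by feeling the side force. The sleeve took about 5 N to get over the sprung balls, then about 3 N of drag along the bore. That drag vanished when the balls clicked out.
- **Stop:** The sleeve met the rubber pad with its foot about 77 mm above the bench. I pressed to about 10 N, well under the 35 N limit, then eased off and released.
- **Last checks:** The wrist picture showed both balls standing out above the sleeve's top. The side and top pictures, taken after the arm moved away, showed the sleeve on its stop, the ring centred over the dish, and the dish and other visible things in place. The arm hid part of the bench in the top picture.

**What disagreed:**
- **Fingertip position:** The fingertips are really about 20 mm behind the reported tool point, not 17 mm ahead as stated. My first grip therefore closed in the air above the sleeve without moving it. I measured the difference from two cameras and gripped again lower.
- **Rod position:** The side and top cameras also differed by about 4 mm on the rod's position, which the force feedback settled.

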